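# Refill the wheel-nut presenter and start it

## Robot

A 6-joint arm with a two-finger parallel gripper is mounted at the origin on a cart in front of the work surface, level with it; the furniture and walls round the work are solid. World frame = base frame: x ahead of the robot, y to its left, z up, the work surface at z = 0. Lengths are in m, angles in rad, forces in N, time in s.
With the tool pointing down it reaches from about 0.35 to 0.875 m from the base axis. Payload 15.5 kg.
Tool frame: the origin (TCP) lies at the very end of the fingers, on their centre line; the grasp point (between the pads) lies 19 mm behind it; z points along the fingers, y is the line along which they close (so a half turn about z gives the same grasp; the last joint's range is limited). The gripper opens to 85 mm and grips with 20 to 120 N. Pads are 22 mm wide; open, the fingers measure 114 mm over their backs; the gripper's body (76 mm by 85 mm) begins 54 mm behind the grasp point. The pads swing forward as they close: fully open they stand 13 mm farther back than shut.
Start: joints at [1.212, 0.494, 1.345, -0, 1.302, -0.096], TCP at [0.163, 0.603, 0.207] pointing down, gripper open.
Joint ranges: [-2.91, 2.91], [-0.82, 2.16], [0.22, 2.67], [-1.22, 4.37], [0.12, 2.79], [-3.08, 3.08]. Speed limits (rad/s): [1.89, 1.89, 2.57, 3.01, 3.01, 3.01].

## Interface

Orientations are given as a unit quaternion [w, x, y, z].
In Python, from workcell import env gives the robot as it stands. The module is installed in compiled form; this text tells all that it offers. Calls block until the motion is done:
- env.move_to(position, orientation): joint-space move of the TCP to a pose.
- env.move_linear(position, ori=None, vel=0.15): straight line of the TCP; ori=None keeps the orientation; vel is the mean speed in m/s.
- env.set_joints(angles): joint-space move.
- env.let_go() and env.close_gripper(): open the fingers fully, or close them until they stop; the grip force is fixed at half the most.
- env.wait(seconds).
- env.solve_ik(position, orientation): joint angles nearest the present ones, or None.
- env.sense(): the state.
- env.get_image(name): name is "scene" or "top" or "wrist"; returns the picture (384x512x3 uint8, blue, green, red); there is no depth.
- env.camera_info(name): a dict with "fx", "fy", "cx", "cy" (pixels), "position" and "attitude" of the camera in the world; the wrist camera has in their place "tool_from_camera" (4x4, takes a point from camera to tool coordinates, whose origin is the TCP and whose axes are the flange's). Camera axes: x right, y up, looking along -z (the intrinsics and any distortion apply to the point x, -y, -z); pixel columns grow to the right and rows downward; lengths in m; the calibration is good to about 2 mm. The wrist camera is an equidistant fisheye: a pixel r from the principal point sees the ray r / f radians off the axis. A picture is of the moment at which its call begins: read the wrist's pose just before it. camera_info takes no time and is no camera call.
A pose or a line that the arm cannot do raises env.Unreachable and nothing moves.
- env.close_job(): hands the job in; it is judged then, once.
The state is a dict: "time": time; "joint_pos": joint angles; "qvel": joint speeds; "joint_efforts": joint torques, N m; "position": TCP position; "tcp_rot": TCP orientation; "wrist_force": force on the tool from outside, world axes, zero at the start; "torque": the same for the moment, N m; "grip_width": finger opening in m; "grasp_force": force on a finger pad.
Only numpy, scipy, OpenCV 4.12 (cv2) and the standard library are available. Lean on these libraries where they do the work, as an engineer would, in place of code of your own. Each camera call takes 0.05 s, during which the arm holds its last target. There are 200 camera calls.

## Task

The nut presenter has run empty: take the scoop by its blue grip, pour all six orange wheel nuts into the open hopper, stand the empty scoop upright on the table again and shut the cover. Then pull the red key out of its black holder, push it fully home in the steel key switch beside it, turn it clockwise as far as it goes and leave it there. Leave the loose truck parts and tools lying where they are.

Things in the scene. Friction and masses are not known exactly. Their poses are not given: they have to be found in the camera images.
- presenter: light grey nut presenter, fixed, x -0.100 to 0.085, y -0.06 to 0.06, 100 mm high. Origin on the table; x away from the robot, y left, z up. Rear (x -0.015 to 0.085): open hopper, walls 4 mm, rim at z 0.100, floor z 0.050. Front: dark key panel, z 0.075 to 0.089, sloping 10 degrees towards the robot (normal (-0.174, 0, 0.985)). A steel tray 50 mm wide, 23 mm high sticks out 33 mm in front
- hopper_mouth (a point): centre of the hopper's mouth, at rim height (0.100 over the table); clear opening 92 mm along the presenter's x, 112 mm along its y
- cover (a joint): hinge of the presenter's clear cover with orange frame (110 x 120 mm, 6 mm thick, 0.08 kg): 0 = shut on the rim, 1.95 = fully open, leaning back; starts at 1.65 to 1.9, stays open by friction and falls shut by itself once below about 1.0
- cover_hinge (a point): middle of the cover's hinge line, at the hopper's far rim (the line runs along the presenter's y)
- cover_edge (a point): middle of the cover's free edge, 104 mm from the hinge line; shut, it lies over the panel's top edge; a tab sticks out 6 mm farther
- key_switch (a joint): turn of the steel key switch on the panel, rad: 0 = off, 1.2 = stop at run (positive is clockwise seen from in front of the panel); starts at 0. Barrel 35 mm across, 18 mm proud of the panel, turns with the key; slot 14.5 x 7.5 mm, 18 mm deep, long side along the panel's slope at 0
- switch_mouth (a point): centre of the key switch's mouth, on its turning axis (the panel's normal), at (-0.0710, -0.028, 0.0980) in the presenter's frame; the key's origin lies here when home. The black key holder beside it, same barrel and slot, has its mouth at (-0.0710, 0.030, 0.0980)
- switch_floor (a point): point on the switch's axis 15 mm below the mouth, where the key's tip lies when it is home
- key: key in the black holder: flat steel blade 12 (x) x 5 (y) x 15 mm, tapered tip at z -0.015; black shoulder disc 19 mm across; red head 28 (x) x 9 (y) mm, z 0.003 to 0.035: grip it near z 0.021 across its 9 mm. 30 g. Origin: centre of the shoulder's underside, on the barrel's mouth when home; z from blade to head. Starts at the same angle and depth as it will have in the switch at 0
- key_tip (a point): tip of the key's blade
- scoop: aluminium scoop: round cup, 54 mm across at the foot, 100 at the rim, 36 high, wall 3, floor 4; blue grip 15 (y) x 17 (z) mm, x -0.136 to -0.060, middle at (-0.098, 0, 0.0365). 0.12 kg plus nuts. Origin: centre of the foot's underside; x from grip to pouring lip, z up. Empties when tipped 75 to 85 degrees; held with the gripper leaning back from the cup, the gripper need not lie level
- scoop_lip (a point): the rim's front point, on the far side from the grip, where the nuts leave
- nut_0: orange domed wheel nut, 15 mm over the corners, 12.5 mm high, 12 g, lying in the scoop at the start; origin: centre of its flat underside
- nut_1: orange domed wheel nut, 15 mm over the corners, 12.5 mm high, 12 g, lying in the scoop at the start; origin: centre of its flat underside
- nut_2: orange domed wheel nut, 15 mm over the corners, 12.5 mm high, 12 g, lying in the scoop at the start; origin: centre of its flat underside
- nut_3: orange domed wheel nut, 15 mm over the corners, 12.5 mm high, 12 g, lying in the scoop at the start; origin: centre of its flat underside
- nut_4: orange domed wheel nut, 15 mm over the corners, 12.5 mm high, 12 g, lying in the scoop at the start; origin: centre of its flat underside
- nut_5: orange domed wheel nut, 15 mm over the corners, 12.5 mm high, 12 g, lying in the scoop at the start; origin: centre of its flat underside
- body_a: bystander: green and orange toy car body, loose on the table
- tweezers: bystander: steel tweezers, loose on the table
- wheel_2: bystander: lime toy wheel near the front edge, loose on the table
- wheel_3: bystander: lime toy wheel by the crate, loose on the table
- chassis_c: bystander: toy chassis with four lime wheels, loose on the table

How it is judged:
By the outcome, as a careful person would: the job done as asked, in the order asked, and still so for the second after the job is handed in, with the robot touching nothing.
It also fails if it takes over 72 s, if anything falls off the work surface, if the arm or the gripper's body presses on something with over 40 N, if the wrist force passes 120 N, or if a joint passes its speed limit or range.

## Working session

There is one attempt and no reset: what is moved stays moved. The work goes in short steps, each a Python script; the robot and the scene stay as the last script left them, time stands still between calls to the robot, and variables do not carry over. Pictures are saved under pics/ and viewed, at most 10 in all, crops included, and the job is handed in when it is done.

```bash
mkdir -p pics; python3 - <<'E'
from workcell import env
import cv2, numpy as np
for n in ("scene","top"):
    im=env.get_image(n); cv2.imwrite(f"pics/{n}0.png",im); print(n,env.camera_info(n))
    
s=env.sense();im=env.get_image("wrist");cv2.imwrite("pics/wrist0.png",im);print(env.camera_info("wrist"));print({k:np.round(v,3) for k,v in s.items()})
a=np.hstack([cv2.imread("pics/scene0.png"),cv2.imread("pics/top0.png")])
E
```

```text
scene {'fx': 433.26941033473776, 'fy': 433.26941033473776, 'cx': 253.90980911680103, 'cy': 189.24419970802737, 'position': array([-0.34384134,  0.78361751,  0.77735059]), 'attitude': array([-0.39799516, -0.21665868,  0.44176358,  0.77427631])}
top {'fx': 406.3997530661765, 'fy': 406.3997530661765, 'cx': 262.13614776211915, 'cy': 188.1093911469884, 'position': array([0.38927142, 0.11757119, 1.29857007]), 'attitude': array([-0.69481356, -0.05401102,  0.0387461 ,  0.71611149])}
{'fx': 297.3186396354542, 'fy': 297.3186396354542, 'cx': 248.5944499830583, 'cy': 189.88604596094814, 'tool_from_camera': array([[-1.46173114e-03,  9.55598576e-01,  2.94667991e-01,
         7.41761387e-02],
       [ 9.99998652e-01,  1.17659862e-03,  1.14492654e-03,
         8.54184944e-04],
       [ 7.47384219e-04,  2.94669267e-01, -9.55599008e-01,
        -1.65636624e-01],
       [ 0.00000000e+00,  0.00000000e+00,  0.00000000e+00,
         1.00000000e+00]])}
{'time': np.float64(0.1), 'joint_pos': array([ 1.211,  0.494,  1.346,  0.   ,  1.303, -0.095]), 'qvel': array([-0.002,  0.   , -0.   ,  0.001, -0.001, -0.   ]), 'joint_efforts': array([ 1.0000e-03, -8.8359e+01, -3.8456e+01, -0.0000e+00,  5.0000e-03,
        0.0000e+00]), 'position': array([0.163, 0.603, 0.207]), 'tcp_rot': array([-0.   ,  0.132,  0.991, -0.001]), 'wrist_force': array([ 0.209, -0.178,  0.26 ]), 'torque': array([0.026, 0.01 , 0.003]), 'grasp_force': np.float64(0.0), 'grip_width': np.float64(0.085)}
```

View pics/scene0.png

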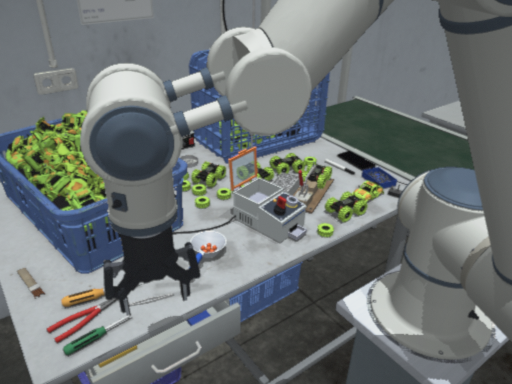

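View pics/top0.png

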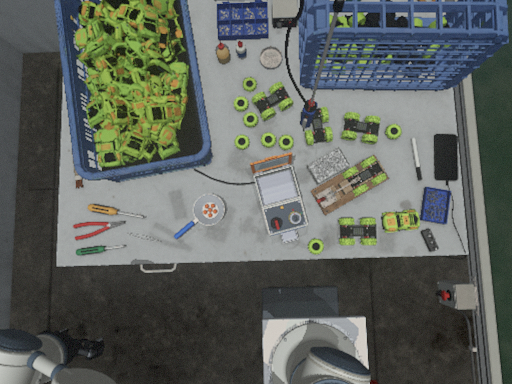

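```bash
cat > h.py <<'E'
from workcell import env
import cv2, numpy as np
from scipy.spatial.transform import Rotation as R
def q(Rm): 
    x,y,z,w=R.from_matrix(Rm).as_quat(); return np.array([w,x,y,z])
def M(quat): return R.from_quat(np.roll(quat,-1)).as_matrix()
def cam(name,s=None):
    c=env.camera_info(name)
    if name=="wrist":
        T=c["tool_from_camera"]; Rt=M(s["tcp_rot"]); return c,np.array(s["position"])+Rt@T[:3,3],Rt@T[:3,:3]
    return c,np.array(c["position"]),M(c["attitude"])
def ray(C,px,fish):
    c,p,Rm=C; px=np.atleast_2d(px).astype(float); u=(px[:,0]-c["cx"])/c["fx"]; v=(px[:,1]-c["cy"])/c["fy"]
    if fish:
        t=np.hypot(u,v)+1e-12; d=np.c_[np.sin(t)*u/t,-np.sin(t)*v/t,-np.cos(t)]
    else: d=np.c_[u,-v,-np.ones_like(u)]
    return p,d@Rm.T
def onplane(C,px,z,fish=False):
    p,d=ray(C,px,fish); return p+d*((z-p[2])/d[:,2])[:,None]
def proj(C,P,fish=False):
    c,p,Rm=C; d=(np.atleast_2d(P)-p)@Rm; u,v,w=d[:,0],-d[:,1],-d[:,2]
    r=np.hypot(u,v)+1e-12; k=np.arctan2(r,w)/r if fish else 1/w
    return np.c_[c["cx"]+c["fx"]*u*k,c["cy"]+c["fy"]*v*k]
def down(a):  # tool pointing down, tool x at world azimuth a
    x=np.array([np.cos(a),np.sin(a),0]); z=np.array([0,0,-1.]); return np.c_[x,np.cross(z,x),z]
def snap(name,f):
    s=env.sense(); im=env.get_image(name); cv2.imwrite(f"pics/{f}.png",im); 
    import pickle; pickle.dump(s,open(f"pics/{f}.pkl","wb")); return im,cam(name,s)
E
python3 - <<'E'
from h import *
C=cam("top")
a=onplane(C,[[209,210],[178,236],[196,220]],.036); print(a.round(3))
b=onplane(C,[[290,240],[271,170]],.06); print(b.round(3))
sc=a[0]; pr=b[0]+.4*(b[1]-b[0])
yaw=np.arctan2(*(b[1]-b[0])[[1,0]]); print(yaw)
t=a[2].copy(); t[2]=.16
env.move_to(t,q(down(np.arctan2(t[1],t[0])+np.pi))); im,_=snap("wrist","w_scoop")
pr[2]=.21
env.move_to(pr,q(down(yaw+np.pi))); im2,_=snap("wrist","w_pres"); print(env.sense()["time"],env.sense()["joint_pos"].round(2))
cv2.imwrite("pics/w_two.png",cv2.resize(np.vstack([im,im2]),None,fx=.78,fy=.78,interpolation=cv2.INTER_AREA))
E
```

```text
[[0.493 0.31  0.036]
 [0.415 0.408 0.036]
 [0.463 0.351 0.036]]
[[0.393 0.062 0.06 ]
 [0.609 0.113 0.06 ]]
0.22976521448227444
2.775 [ 0.05  0.3   1.67  0.    1.17 -1.75]
```

View pics/w_two.png

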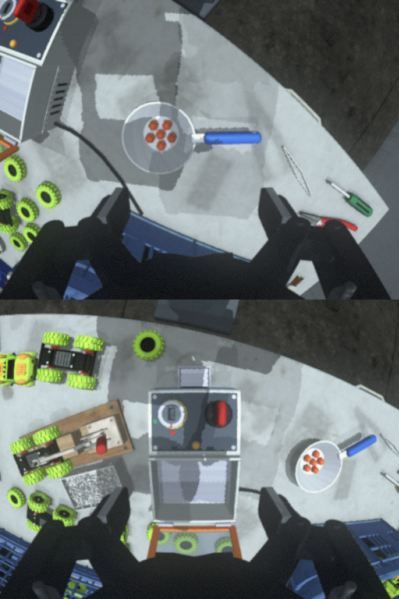

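```bash
python3 - <<'E'
from h import *
import pickle
s=pickle.load(open("pics/w_scoop.pkl","rb")); C=cam("wrist",s); im=cv2.imread("pics/w_scoop.png")
def big(m,roi):
    k=np.zeros_like(m); x0,y0,x1,y1=roi; k[y0:y1,x0:x1]=m[y0:y1,x0:x1]
    n,l,st,ce=cv2.connectedComponentsWithStats(k); i=1+st[1:,4].argmax(); return np.argwhere(l==i)[:,::-1],st[i]
hsv=cv2.cvtColor(im,cv2.COLOR_BGR2HSV)
m=cv2.inRange(hsv,(105,150,90),(125,255,255))
p,st=big(m,(220,130,400,210)); print(st)
W=onplane(C,p,.045,True)[:,:2]; c=W.mean(0); u=np.linalg.svd(W-c,full_matrices=False)[2][0]
t=(W-c)@u; print("grip centre",c,"dir",u,np.degrees(np.arctan2(u[1],u[0])),"extent",np.percentile(t,[0.5,99.5]),"width",np.ptp(np.percentile((W-c)@[-u[1],u[0]],[2,98])))
# from the other view too
s=pickle.load(open("pics/w_pres.pkl","rb")); C=cam("wrist",s); im=cv2.imread("pics/w_pres.png"); hsv=cv2.cvtColor(im,cv2.COLOR_BGR2HSV)
p,st=big(cv2.inRange(hsv,(105,150,90),(125,255,255)),(420,150,500,230));print(st)
W=onplane(C,p,.042,True)[:,:2]; c=W.mean(0);u=np.linalg.svd(W-c,full_matrices=False)[2][0];print(c,np.degrees(np.arctan2(u[1],u[0])))
cv2.imwrite("pics/crop1.png",cv2.resize(im[60:310,170:330],None,fx=2.4,fy=2.4,interpolation=cv2.INTER_CUBIC))
E
```

```text
[263 170  71  14 896]
grip centre [0.43222832 0.39005674] dir [-0.61643956  0.78740223] 128.05659602089526 extent [-0.03468184  0.03574762] width 0.012943236040643288
[447 175  35  26 286]
[0.43351175 0.38900796] -52.095843320476405
```

View pics/crop1.png

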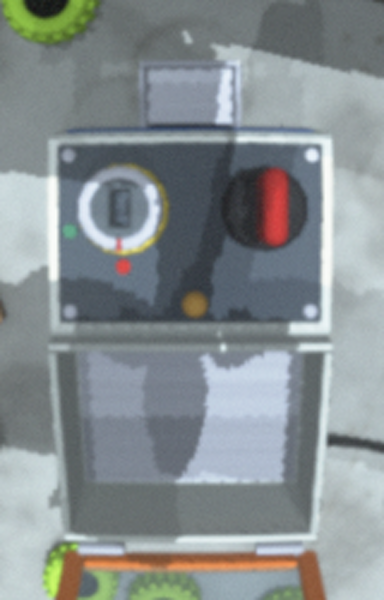

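```bash
cat >> h.py <<'E'
def fit2d(P,W):  # planar rigid fit: W = Rz(yaw) P + t
    P=np.asarray(P)[:,:2];W=np.asarray(W)[:,:2];a=P-P.mean(0);b=W-W.mean(0)
    y=np.arctan2((a[:,0]*b[:,1]-a[:,1]*b[:,0]).sum(),(a*b).sum());c,s=np.cos(y),np.sin(y);Rm=np.array([[c,-s],[s,c]])
    t=W.mean(0)-Rm@P.mean(0); return y,t,W-(P@Rm.T+t)
E
python3 - <<'E'
from h import *
import pickle
s=pickle.load(open("pics/w_pres.pkl","rb")); C=cam("wrist",s)
px=np.array([[48,347],[333,347],[65,540],[326,538],[121,208]])/2.4+[170,60]
P=np.array([[-.015,-.06,.1],[-.015,.06,.1],[.085,-.06,.1],[.085,.06,.1],[-.071,-.028,.098]])
W=np.vstack([onplane(C,p,z,True) for p,z in zip(px,P[:,2])])
y,t,r=fit2d(P,W); print(y,np.degrees(y),t,(r*1000).round(1))
# cover angle: orange frame from the top camera
# scoop pour IK feasibility
yp=y; Rp=R.from_euler("z",yp).as_matrix(); tp=np.r_[t,0]
c=np.array([.4328,.3895]); ys=np.radians(-52.)
G=np.array([-.098,0,.0365]); L=np.array([.05,0,.036])
def tool(Rs,a,flip):
    z=np.array([np.sin(a),0,-np.cos(a)]); yv=np.array([0,1.,0])*flip; return Rs@np.c_[np.cross(yv,z),yv,z]
for a in np.radians([30,40,50]):
  for f in (1,-1):
    Rs=R.from_euler("z",ys).as_matrix(); Rt=tool(Rs,a,f); g=np.r_[c,.0365]; q0=env.solve_ik(g+Rt[:,2]*.019,q(Rt))
    out=[]
    for off in (-60,-75,-90,-105,-120):
      for th in (0,50,85):
        Rs=Rp@R.from_euler("z",np.radians(off)).as_matrix()@R.from_euler("y",np.radians(th)).as_matrix()
        lip=tp+Rp@[.025,.01,.15 if th<50 else .12]; o=lip-Rs@L; Rt=tool(Rs,a,f); g=o+Rs@G
        k=env.solve_ik(g+Rt[:,2]*.019,q(Rt)); out.append(k is not None)
    print(np.degrees(a).round(),f,q0 is not None and q0.round(2),out)
E
```

```text
0.24011830536463225 13.757765481226942 [0.51746388 0.0943518 ] [[ 1.   0.1]
 [ 2.5 -0.9]
 [-1.5 -1.3]
 [-1.8  1.8]
 [-0.2  0.3]]
30.0 1 [ 0.91  0.78  1.56 -0.6   1.04  0.62] [True, True, True, True, True, True, True, True, True, True, True, True, True, True, True]
30.0 -1 [ 0.91  0.78  1.56 -0.6   1.04 -2.52] [True, True, True, True, True, True, True, True, True, True, True, True, True, True, True]
40.0 1 [ 0.99  0.84  1.52 -0.73  1.16  0.76] [True, True, True, True, True, True, True, True, True, True, True, True, True, True, True]
40.0 -1 [ 0.99  0.84  1.52 -0.73  1.16 -2.39] [True, True, True, True, True, True, True, True, True, True, True, True, True, True, True]
50.0 1 [ 1.05  0.92  1.47 -0.83  1.29  0.86] [True, True, True, True, True, True, True, True, True, True, True, True, True, True, True]
50.0 -1 [ 1.05  0.92  1.47 -0.83  1.29 -2.29] [True, True, True, True, True, True, True, False, True, True, True, True, True, True, True]
```

```bash
cat >> h.py <<'E'
yp,tp=0.2401,np.array([.51746,.09435,0]); Rp=R.from_euler("z",yp).as_matrix()
ys=np.radians(-52.); gs=np.array([.4328,.3895,.0365]); G=np.array([-.098,0,.0365]); L=np.array([.05,0,.036])
def tool(Rs,a=np.radians(45),f=-1):
    z=np.array([np.sin(a),0,-np.cos(a)]); yv=np.array([0,1.,0])*f; return Rs@np.c_[np.cross(yv,z),yv,z]
Rs0=R.from_euler("z",ys).as_matrix(); Rt0=tool(Rs0); T0=gs+Rt0[:,2]*.019
def pour(th,lip,off=-90):  # lip in presenter frame
    Rs=Rp@R.from_euler("z",np.radians(off)).as_matrix()@R.from_euler("y",np.radians(th)).as_matrix()
    Rt=tool(Rs); g=tp+Rp@np.asarray(lip)+Rs@(G-L); return g+Rt[:,2]*.019,q(Rt)
PATH=[(0,.17),(20,.165),(40,.15),(55,.135),(70,.125),(83,.122)]
E
python3 - <<'E'
from h import *
for th,z in PATH: print(th,env.solve_ik(*pour(th,[.022,.012,z])).round(2))
print(env.solve_ik(T0,q(Rt0)).round(2))
env.move_to(T0-Rt0[:,2]*.08,q(Rt0)); env.move_linear(T0,vel=.1); env.close_gripper()
s=env.sense(); print(s["time"],s["grip_width"],s["grasp_force"],s["wrist_force"].round(1),s["joint_pos"].round(2))
env.move_linear(T0+[0,0,.15],vel=.12); s=env.sense(); print(s["time"],s["grip_width"],s["grasp_force"],s["wrist_force"].round(1))
im,_=snap("wrist","w_lift"); im2,_=snap("scene","s_lift")
cv2.imwrite("pics/lift.png",np.vstack([cv2.resize(im,None,fx=.7,fy=.7),cv2.resize(im2[130:330,70:330],(358,275))]))
E
```

```text
0 [ 0.74  0.71  1.4  -0.67  1.5  -2.42]
20 [ 0.59  0.51  1.44 -0.42  1.37 -2.67]
40 [ 0.36  0.39  1.48 -0.09  1.29 -3.  ]
55 [0.14 0.36 1.5  0.18 1.3  2.99]
70 [-0.07  0.39  1.5   0.42  1.4   2.73]
83 [-0.23  0.47  1.48  0.58  1.54  2.55]
[ 1.02  0.88  1.49 -0.78  1.23 -2.33]
5.9167 0.012669079815354468 58.507556819722595 [-0.9  0.4  1. ] [ 1.02  0.88  1.49 -0.78  1.23 -2.33]
7.3167 0.01310977973371024 58.5772446631745 [ 0.2 -0.8 -1.4]
```

View pics/lift.png

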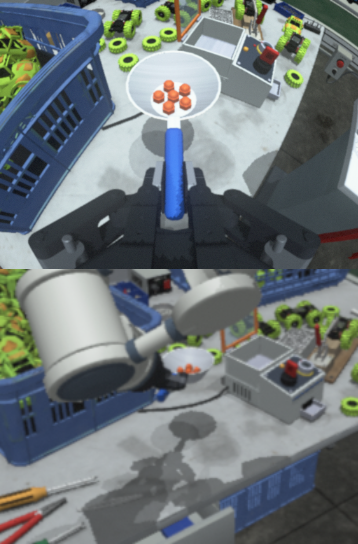

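```bash
python3 - <<'E'
from h import *
for off in (-30,-45,-60,-75,-105,-120,-135,-150,60,90,120):
    try: print(off,[env.solve_ik(*pour(th,[.022,.012,z],off))[[0,3,5]].round(2).tolist() for th,z in PATH])
    except Exception as e: print(off,"x")
E
```

```text
-30 x
-45 [[0.83, -1.19, -2.38], [0.57, -0.53, 3.01], [0.29, -0.07, 2.43], [0.12, 0.11, 2.21], [0.0, 0.22, 2.1], [-0.07, 0.31, 2.07]]
-60 [[0.85, -0.93, -2.45], [0.62, -0.51, -3.02], [0.33, -0.09, 2.74], [0.13, 0.14, 2.48], [-0.03, 0.3, 2.31], [-0.13, 0.41, 2.24]]
-75 [[0.81, -0.78, -2.45], [0.62, -0.47, -2.83], [0.35, -0.09, 3.02], [0.14, 0.17, 2.73], [-0.05, 0.37, 2.52], [-0.19, 0.5, 2.4]]
-105 [[0.66, -0.59, -2.37], [0.54, -0.37, -2.52], [0.34, -0.08, -2.76], [0.14, 0.18, -3.03], [-0.08, 0.46, 2.94], [-0.26, 0.66, 2.69]]
-120 x
-135 [[0.47, -0.44, -2.21], [0.4, -0.26, -2.21], [0.27, -0.06, -2.31], [0.13, 0.15, -2.51], [-0.06, 0.45, -2.87], [-0.26, 0.78, 3.01]]
-150 [[0.37, -0.35, -2.08], [0.32, -0.19, -2.04], [0.23, -0.04, -2.1], [0.12, 0.11, -2.25], [-0.03, 0.4, -2.57], [-0.2, 0.81, -3.06]]
60 [[-0.67, 0.76, -0.81], [-0.46, 0.47, -0.39], [-0.17, 0.09, 0.08], [0.05, -0.17, 0.38], [0.24, -0.37, 0.59], [0.37, -0.51, 0.7]]
90 [[-0.49, 0.56, -0.86], [-0.36, 0.36, -0.68], [-0.15, 0.08, -0.41], [0.05, -0.18, -0.14], [0.27, -0.46, 0.17], [0.44, -0.66, 0.4]]
120 [[-0.28, 0.4, -1.0], [-0.21, 0.24, -0.98], [-0.08, 0.06, -0.86], [0.06, -0.14, -0.66], [0.24, -0.45, -0.31], [0.43, -0.77, 0.08]]
```

```bash
cat >> h.py <<'E'
_tool=tool
def tool(Rs): return _tool(Rs,f=1)
Rt0=tool(Rs0)
E
python3 - <<'E'
from h import *
env.move_linear(T0+[0,0,.0005],vel=.15); s=env.sense(); print(s["wrist_force"].round(1)); env.let_go()
env.move_linear(T0-Rt0[:,2]*.07,vel=.15)
env.move_to(T0-Rt0[:,2]*.07,q(Rt0)); env.move_linear(T0,vel=.12); env.close_gripper()
s=env.sense(); print(s["time"],s["grip_width"],s["joint_pos"].round(2))
env.move_linear(T0+[0,0,.15],vel=.15)
p,o=pour(0,[.022,.012,.17]); mid=.5*(p+T0+[0,0,.15]);
env.move_linear(p,o,vel=.2)
s=env.sense(); print(s["time"],s["grip_width"],s["joint_pos"].round(2))
print([env.solve_ik(*pour(th,[.022,.012,z]))[[0,3,5]].round(2).tolist() for th,z in PATH])
im,_=snap("top","t_pre"); im2,_=snap("scene","s_pre")
cv2.imwrite("pics/pre.png",np.vstack([cv2.resize(im[120:260,150:350],(500,350)),cv2.resize(im2[120:270,150:350],(333,250))[:, :].copy() if 0 else cv2.copyMakeBorder(cv2.resize(im2[120:270,150:350],(333,250)),0,0,0,167,0)]))
E
```

```text
[-0.  -0.4 -1.1]
14.025 0.012913578751543298 [ 1.02  0.88  1.49 -0.78  1.23  0.81]
16.0833 0.012907533542659909 [ 0.74  0.71  1.4  -0.67  1.5   0.72]
[[0.74, -0.67, 0.72], [0.59, -0.42, 0.47], [0.36, -0.09, 0.14], [0.14, 0.18, -0.15], [-0.07, 0.42, -0.42], [-0.23, 0.58, -0.59]]
```

View pics/pre.png

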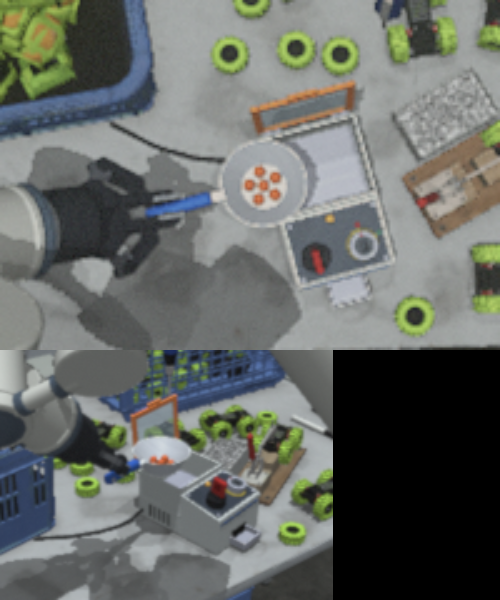

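```bash
python3 - <<'E'
from h import *
for th,z in PATH[1:]:
    env.move_linear(*pour(th,[.022,.012,z]),vel=.12); s=env.sense(); print(th,s["time"].round(2),s["wrist_force"].round(1))
env.wait(.7)
s=env.sense(); print(s["wrist_force"].round(2),s["grip_width"])
im,_=snap("wrist","w_pour"); im2,_=snap("scene","s_pour"); im3,_=snap("top","t_pour")
r=lambda i,w,h:cv2.resize(i,(w,h))
cv2.imwrite("pics/pour.png",np.hstack([np.vstack([r(im,400,300),r(im2[100:280,150:390],400,300)]),r(im3[110:260,200:350],400,400)] if 0 else [np.vstack([r(im,400,300),r(im2[100:280,150:390],400,300)]),cv2.copyMakeBorder(r(im3[130:250,220:340],400,400),0,200,0,0,0)]))
E
```

```text
Traceback (most recent call last):
AttributeError: 'float' object has no attribute 'round'
```

```bash
python3 - <<'E'
from h import *
for th,z in PATH[2:]:
    env.move_linear(*pour(th,[.022,.012,z]),vel=.12); s=env.sense(); print(th,s["time"],s["wrist_force"].round(1))
env.wait(.7)
s=env.sense(); print(s["wrist_force"].round(2),s["grip_width"])
im,_=snap("wrist","w_pour"); im2,_=snap("scene","s_pour"); im3,_=snap("top","t_pour")
r=lambda i,w,h:cv2.resize(i,(w,h))
cv2.imwrite("pics/pour.png",np.hstack([np.vstack([r(im,400,300),r(im2[100:280,150:390],400,300)]),cv2.copyMakeBorder(r(im3[130:250,220:340],400,400),0,200,0,0,0)]))
E
```

```text
40 17.1833 [ 0.1 -1.1 -2.4]
55 17.6167 [-0.3  0.3 -2.4]
70 18.0583 [ 0.1  0.9 -1.5]
83 18.4583 [ 0.   0.1 -0.2]
[ 0.94  0.45 -0.25] 0.012983908034226922
```

View pics/pour.png

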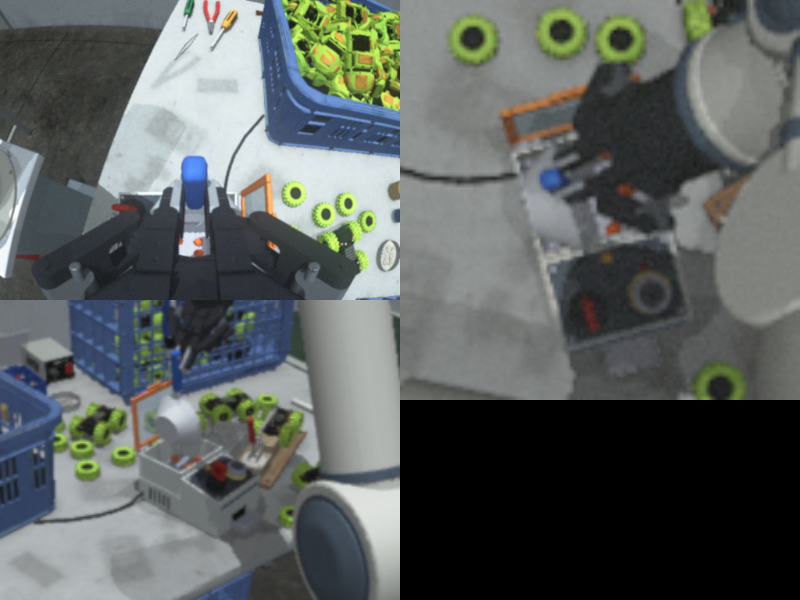

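```bash
python3 - <<'E'
from h import *
for th,z in [PATH[3],PATH[1],PATH[0]]: env.move_linear(*pour(th,[.022,.012,z]),vel=.2)
env.move_linear(T0+[0,0,.12],q(Rt0),vel=.22)
im,C=snap("top","t_back"); print(env.sense()["time"])
hsv=cv2.cvtColor(im,cv2.COLOR_BGR2HSV); m=cv2.inRange(hsv,(3,120,110),(18,255,255))
n,l,st,ce=cv2.connectedComponentsWithStats(m)
B=onplane(C,ce[1:],.06)
for b,a,c in zip(B,st[1:,4],ce[1:]):
    pp=Rp.T@(b-tp)
    if abs(pp[0])<.16 and abs(pp[1])<.35: print("pres frame",pp.round(3),a,c.round(0))
E
```

```text
22.1917
pres frame [ 0.124 -0.325  0.06 ] 3 [368. 133.]
pres frame [ 0.125 -0.011  0.06 ] 120 [270. 160.]
pres frame [ 0.1   -0.023  0.06 ] 24 [276. 166.]
pres frame [0.101 0.028 0.06 ] 8 [260. 170.]
pres frame [ 0.07  -0.028  0.06 ] 9 [281. 175.]
pres frame [-0.01  -0.304  0.06 ] 2 [374. 176.]
pres frame [ 0.032 -0.046  0.06 ] 27 [289. 185.]
pres frame [ 0.03  -0.019  0.06 ] 10 [281. 188.]
pres frame [-0.026 -0.244  0.06 ] 1 [357. 186.]
pres frame [ 0.009 -0.052  0.06 ] 10 [294. 192.]
pres frame [-0.001 -0.017  0.06 ] 9 [283. 198.]
pres frame [-0.032 -0.118  0.06 ] 1 [318. 199.]
pres frame [-0.04  -0.122  0.06 ] 1 [320. 201.]
pres frame [-0.041 -0.115  0.06 ] 1 [318. 202.]
pres frame [-0.132 -0.312  0.06 ] 11 [389. 214.]
pres frame [-0.147 -0.304  0.06 ] 1 [388. 219.]
pres frame [-0.149 -0.312  0.06 ] 1 [391. 219.]
pres frame [-0.151 -0.318  0.06 ] 1 [393. 219.]
```

```bash
python3 - <<'E'
from h import *
env.move_linear(T0+[0,0,.01],vel=.2); env.move_linear(T0+[0,0,.0003],vel=.05); s=env.sense(); print(s["wrist_force"].round(1)); env.let_go()
env.move_linear(T0-Rt0[:,2]*.09,vel=.2)
env.close_gripper()
o=q(down(yp+np.pi)); P=lambda x,y,z: tp+Rp@np.array([x,y,z])
a=P(.165,.10,.32); env.move_to(a,o)
env.move_linear(P(.165,0,.168),vel=.25); s=env.sense(); print(s["time"],s["wrist_force"].round(1))
for x in np.arange(.15,-.001,-.03):
    env.move_linear(P(x,0,.168),vel=.1); s=env.sense(); print(round(x,3),s["wrist_force"].round(1))
env.move_linear(P(-.03,0,.21),vel=.2); env.let_go()
# view of panel for key
env.move_to(P(-.050,0,.185),q(down(yp+np.pi))); print(env.sense()["time"])
im,_=snap("wrist","w_key"); im2,_=snap("scene","s_key")
r=lambda i,w,h:cv2.resize(i,(w,h),interpolation=cv2.INTER_CUBIC)
cv2.imwrite("pics/key.png",np.hstack([r(im[60:300,130:370],600,600),cv2.copyMakeBorder(r(im2[140:260,180:340],200,150),0,450,0,0,0)]))
E
```

```text
[ 0.2  0.1 -0. ]
28.2417 [-0.1 -0.3  0.9]
0.15 [ 0.3 -0.2 -0.5]
0.12 [0.2 1.2 0.2]
0.09 [ 0.1  0.  -0.7]
0.06 [ 0.3  0.4 -0.3]
0.03 [-0.5  0.2  0.2]
0.0 [0.7 0.3 0.2]
32.2417
```

View pics/key.png

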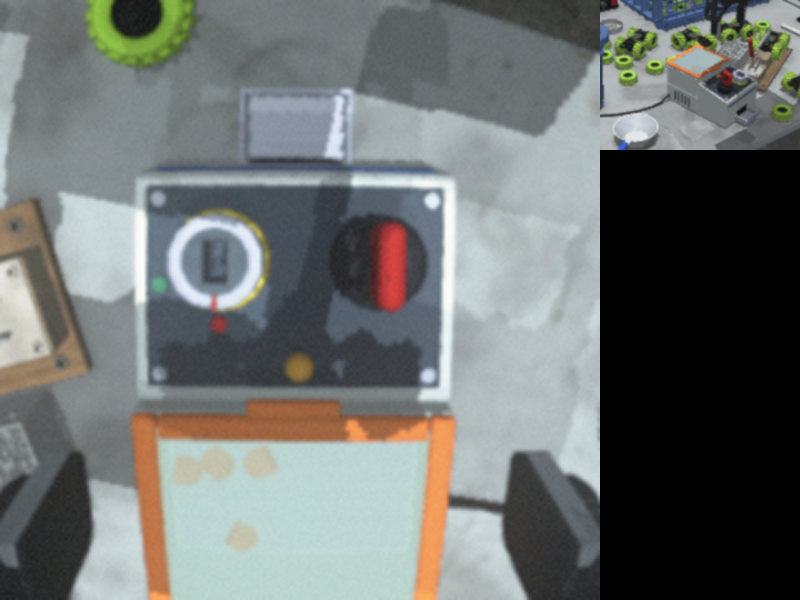

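```bash
python3 - <<'E'
from h import *
import pickle
n=np.array([-.174,0,.985])
def comp(m,c,rad):
    k=np.zeros_like(m); cv2.circle(k,tuple(int(v) for v in c),rad,255,-1); return m&k
for f,S,O,ring,key,scr in (("w_key",2.5,(130,60),(216,262),(391,266),[(158,200),(432,201),(158,374),(428,376)]),("w_pres",2.4,(170,60),(119,208),(275,207),[(68,156),(312,156),(69,312),(311,312)])):
    s=pickle.load(open(f"pics/{f}.pkl","rb")); C=cam("wrist",s); im=cv2.imread(f"pics/{f}.png"); hsv=cv2.cvtColor(im,cv2.COLOR_BGR2HSV)
    to=lambda p: np.array(p)/S+O
    m=comp(cv2.inRange(hsv,(0,0,185),(180,60,255)),to(ring),24); pts=np.argwhere(m)[:,::-1]
    h=cv2.convexHull(pts.astype(np.int32)); e=cv2.fitEllipse(h); c1=np.array(e[0])
    red=comp(cv2.inRange(hsv,(170,120,70),(180,255,255))|cv2.inRange(hsv,(0,120,70),(5,255,255)),to(key),26); p2=np.argwhere(red)[:,::-1]
    br=cv2.minAreaRect(p2.astype(np.float32))
    sc=[]
    g=cv2.cvtColor(im,cv2.COLOR_BGR2GRAY).astype(float)
    for q_ in scr:
        x,y=np.round(to(q_)).astype(int); w=g[y-4:y+5,x-4:x+5]; w=np.clip(w-np.median(w)-15,0,None); yy,xx=np.mgrid[-4:5,-4:5]; sc.append([x+(w*xx).sum()/w.sum(),y+(w*yy).sum()/w.sum()])
    zs=[.077,.077,.088,.088]
    Wsc=np.vstack([onplane(C,p,z,True) for p,z in zip(sc,zs)])
    yaws=[np.degrees(np.arctan2(*(Wsc[a+1]-Wsc[a])[[1,0]]))-90 for a in (0,2)]
    W1=onplane(C,c1,.098,True)[0]; print(f,"ring px",c1.round(1),e[1],"W",W1.round(4),"pres",(Rp.T@(W1-tp)).round(4))
    print(" red px",[np.round(v,1) for v in br[:2]],br[2],p2.mean(0).round(1),p2.min(0),p2.max(0)); W2=onplane(C,p2.mean(0),.118,True)[0]; print(" key W @.118",W2.round(4),(Rp.T@(W2-tp)).round(4))
    print(" screw yaws",np.round(yaws,2),"mid pres",[(Rp.T@(.5*(Wsc[a]+Wsc[a+1])-tp)).round(4) for a in (0,2)])
    pk=proj(C,tp+Rp@(np.array([-.071,.03,.098])+.035*n),True); print(" predicted key top px",pk.round(1))
E
```

```text
w_key ring px [215.5 164.6] (36.78319549560547, 38.4022102355957) W [0.4552 0.0497 0.098 ] pres [-0.0711 -0.0286  0.098 ]
 red px [array([285.5, 166. ]), array([34., 13.])] 90.0 [285.7 165.9] [279 149] [292 183]
 key W @.118 [0.4382 0.1058 0.118 ] [-0.0742  0.03    0.118 ]
 screw yaws [13.13 13.92] mid pres [array([-0.0907, -0.0006,  0.077 ]), array([-0.0247, -0.0019,  0.088 ])]
 predicted key top px [[288.1 166.3]]
w_pres ring px [219.3 147.4] (33.471412658691406, 34.08151626586914) W [0.4558 0.0497 0.098 ] pres [-0.0705 -0.0287  0.098 ]
 red px [array([283.5, 146. ]), array([32., 11.])] 90.0 [283.9 145.9] [278 130] [289 162]
 key W @.118 [0.4381 0.1058 0.118 ] [-0.0744  0.03    0.118 ]
 screw yaws [13.14 12.95] mid pres [array([-0.0907, -0.0002,  0.077 ]), array([-0.025 , -0.0003,  0.088 ])]
 predicted key top px [[286.  145.3]]
```

```bash
cat >> h.py <<'E'
yp=np.radians(13.6); Rp=R.from_euler("z",yp).as_matrix(); tp=np.r_[np.array([.4485,.0782])-(Rp@[-.071,.001,0])[:2],0]
n=np.array([-np.sin(np.radians(10)),0,np.cos(np.radians(10))])
def kp(y,h,dx=0,dy=0,turn=0):  # tool pose: TCP h over the mouth at presenter y
    x=np.array([-n[2],0,n[0]]); yv=np.array([0,1.,0]); Rt=Rp@np.c_[x,yv,-n]@R.from_euler("z",turn).as_matrix()
    return tp+Rp@(np.array([-.071,y,.098])+h*n-dx*x+np.array([0,dy,0])),q(Rt)
def wf():  # mean wrist force in panel axes: up-slope, y, normal
    F=[]
    for _ in range(5): env.wait(.02); s=env.sense(); F.append(s["wrist_force"])
    f=Rp.T@np.mean(F,0); return np.array([f@[n[2],0,-n[0]],f[1],f@n]).round(1)
E
python3 - <<'E'
from h import *
env.move_to(*kp(.03,.06)); print(wf()); env.move_linear(kp(.03,.006)[0],vel=.08); print(wf())
env.close_gripper(); s=env.sense(); print(s["grip_width"],s["grasp_force"],wf(),s["joint_pos"].round(2),s["time"])
E
```

```text
[ 0.9 -0.2 -0. ]
[ 0.7 -0.4  0.3]
0.006635622024859413 58.79787504673004 [-0.9 -0.8  4.7] [ 0.08  0.35  2.03  0.05  0.59 -1.76] 34.4667
```

```bash
python3 - <<'E'
from h import *
env.move_linear(kp(.03,.012)[0],vel=.05); print(wf())
env.move_linear(kp(.03,.036)[0],vel=.1); print(wf(),env.sense()["grip_width"])
env.move_linear(kp(-.028,.036)[0],vel=.1)
for h in (.022,.018,.014,.011,.0085):
    env.move_linear(kp(-.028,h)[0],vel=.04); f=wf(); print(h,f,env.sense()["time"])
    if f[2]>12: break
E
```

```text
[-0.5  0.1 -0.5]
[-0.4  0.  -0.3] 0.006358126131007209
0.022 [-0.1  0.  -0.4] 36.6917
0.018 [-0.1 -0.7 -0.2] 37.025
0.014 [-0.1  0.5 -0.1] 37.3583
0.011 [ 0.3 -0.  -0.1] 37.6917
0.0085 [ 0.3  0.4 -0.7] 38.025
```

```bash
python3 - <<'E'
from h import *
h=.0085
while h>.002:
    h-=.001; env.move_linear(kp(-.028,h)[0],vel=.03); f=wf(); print(round(h,4),f)
    if f[2]>10: break
# turn
tz=lambda: float(env.sense()["torque"]@(Rp@-n))
print("tz0",tz())
for t in (.3,.6,.9,1.1,1.2,1.25):
    env.move_linear(*kp(-.028,h,turn=t),vel=.02); s=env.sense(); print(t,wf(),round(tz(),2),s["grip_width"],s["joint_pos"][5].round(2),s["time"])
E
```

```text
0.0075 [-0.1 -0.3 -0.1]
0.0065 [-0.  -0.4 -0.8]
0.0055 [-2.4 -1.3 16.5]
tz0 -0.024894711694796057
0.3 [-1.8 -2.6 16.5] 0.06 0.006298765728381675 -1.64 39.475
0.6 [-1.4 -2.6 16.2] 0.06 0.006366908876829633 -1.34 40.0083
0.9 [-1.9 -4.  16.8] 0.03 0.006045131447672287 -1.04 40.5417
1.1 [-2.3 -5.5 17.7] 0.01 0.006302607189511194 -0.84 40.975
1.2 [-2.6 -5.7 17.9] -0.0 0.00648498137778097 -0.74 41.3083
1.25 [-2.8 -6.  18.2] 0.0 0.006535040770245994 -0.69 41.6417
```

```bash
python3 - <<'E'
from h import *
tz=lambda: np.mean([float(env.sense()["torque"]@(Rp@-n)) for _ in range(3)])
for t in np.arange(1.3,1.75,.05):
    env.move_linear(*kp(-.028,.0055,turn=t),vel=.02); env.wait(.05); T=tz(); s=env.sense(); print(round(t,2),wf(),round(T,3),s["joint_pos"][5].round(3))
    if abs(T)>.6: break
im,_=snap("wrist","w_turn"); im2,_=snap("top","t_turn"); print(s["time"])
r=lambda i,w,h:cv2.resize(i,(w,h),interpolation=cv2.INTER_CUBIC)
cv2.imwrite("pics/turn.png",np.hstack([r(im[100:330,130:370],500,480),r(im2[190:250,250:320],290,250) if 0 else cv2.copyMakeBorder(r(im2[180:250,250:320],290,290),0,190,0,0,0)]))
E
```

```text
1.3 [-3.1 -6.  18.5] -0.041 -0.641
1.35 [-3.3 -6.7 18.6] -0.032 -0.591
1.4 [-3.6 -6.6 18.9] -0.035 -0.541
1.45 [-4.1 -6.4 19.4] -0.003 -0.491
1.5 [-4.6 -6.9 20.5] -0.049 -0.441
1.55 [-5.2 -6.3 20.8] -0.079 -0.391
1.6 [-6.  -6.  20.8] -0.189 -0.341
1.65 [-5.6 -6.2 20.9] -0.183 -0.291
1.7 [-6.3 -6.1 22. ] -0.334 -0.241
45.0917
```

View pics/turn.png

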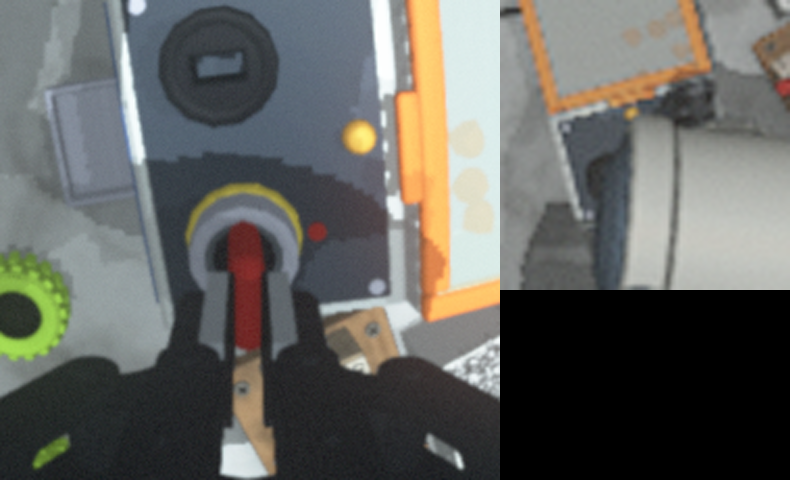

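```bash
python3 - <<'E'
from h import *
tz=lambda: round(np.mean([float(env.sense()["torque"]@(Rp@-n)) for _ in range(3)]),3)
for t in (1.75,1.8,1.85):
    env.move_linear(*kp(-.028,.0055,turn=t),vel=.02); env.wait(.05); print(t,tz(),wf())
for t in (1.65,1.58):
    env.move_linear(*kp(-.028,.0055,turn=t),vel=.02); env.wait(.05); print(t,tz())
env.let_go(); env.wait(.1)
env.move_linear(kp(-.028,.06)[0],vel=.12)
env.move_to(*kp(0,.09)); env.wait(.1)
im,C=snap("wrist","w_end"); im2,_=snap("top","t_end"); print(env.sense()["time"])
c=proj(C,kp(-.028,0)[0],True)[0]; print(c)
x,y=c.astype(int); r=lambda i,w,h:cv2.resize(i,(w,h),interpolation=cv2.INTER_CUBIC)
cv2.imwrite("pics/end.png",np.hstack([r(im[y-45:y+45,x-45:x+45],450,450),r(im2[130:260,190:320],345,450)]))
E
```

```text
1.75 -0.324 [-6.4 -5.3 22.1]
1.8 -0.389 [-6.7 -5.3 22.2]
1.85 -0.377 [-6.7 -3.4 22.7]
1.65 -0.223
1.58 -0.109
50.1583
[217.50604171 185.29790977]
```

View pics/end.png

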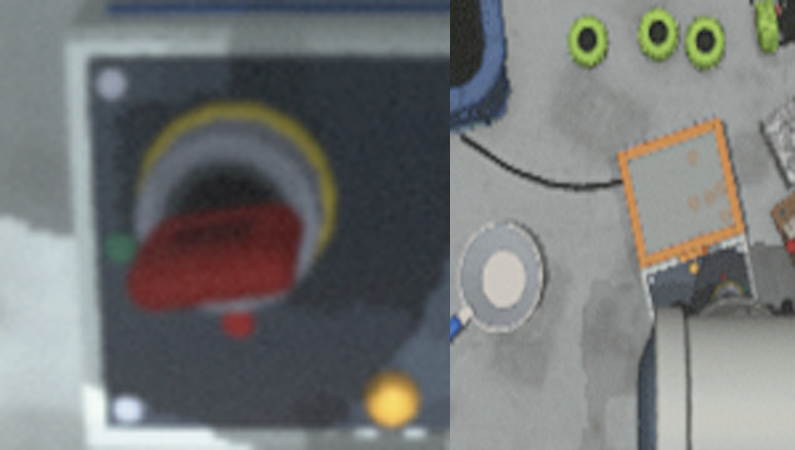

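```bash
python3 - <<'E'
from h import *
import pickle
s=pickle.load(open("pics/w_end.pkl","rb")); C=cam("wrist",s); im=cv2.imread("pics/w_end.png"); c=np.array([217,185])
f=lambda P:((proj(C,P,True)-c+45)*5).round(0)
P0,_=kp(-.028,0)
for t in (1.2,1.3,1.41):
    x=np.array([-n[2],0,n[0]]); yv=np.array([0,1,0]); a=np.cos(t)*x+np.sin(t)*yv; b=-np.sin(t)*x+np.cos(t)*yv
    print(t,"top",[f(P0+Rp@(n*.035+i*.014*a+j*.0045*b))[0].tolist() for i,j in ((-1,-1),(-1,1),(1,1),(1,-1))])
print("mouth",f(P0))
hsv=cv2.cvtColor(im,cv2.COLOR_BGR2HSV); m=(cv2.inRange(hsv,(168,110,50),(180,255,255))|cv2.inRange(hsv,(0,110,50),(8,255,255)))
n_,l,st,ce=cv2.connectedComponentsWithStats(m[140:230,172:262]); i=1+st[1:,4].argmax(); p=np.argwhere(l==i)[:,::-1]; print(((np.array(cv2.boxPoints(cv2.minAreaRect(p.astype(np.float32)))))*5).round(0),cv2.minAreaRect(p.astype(np.float32))[2])
E
```

```text
1.2 top [[114.0, 294.0], [137.0, 344.0], [298.0, 283.0], [276.0, 232.0]]
1.3 top [[113.0, 285.0], [131.0, 337.0], [299.0, 292.0], [282.0, 239.0]]
1.41 top [[114.0, 275.0], [126.0, 328.0], [298.0, 302.0], [287.0, 248.0]]
mouth [[228. 226.]]
[[121. 221.]
 [292. 197.]
 [304. 285.]
 [133. 309.]] 82.23483276367188
```

```bash
python3 -c "
from h import *
env.move_linear(kp(0,.16)[0],vel=.2); print(env.close_job(), env.sense()['time'])"
```

```text
the job is handed in; nothing more can be done
the job is handed in; nothing more can be done
```

I handed the job in at about 51 s: the nuts are in the hopper with the cover shut, the empty scoop stands where it started, and the key is home and turned clockwise to about 1.4 rad. I judge that to be the 1.2 rad stop plus slot play, and I estimated the six-nut count from blob areas in the top picture; the interface returned no verdict.

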